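# Fit a keyed shaft in a pulley hub and hold it home for tacking

## Robot

A 7-joint arm with a two-finger parallel gripper is mounted at the origin on a cart in front of the work surface, level with it; the furniture and walls round the work are solid. World frame = base frame: x ahead of the robot, y to its left, z up, the work surface at z = 0. Lengths are in m, angles in rad, forces in N, time in s.
With the tool pointing down it reaches from about 0.425 to 0.925 m from the base axis. Payload 6.8 kg.
Tool frame: the origin (TCP) lies at the very end of the fingers, on their centre line; the grasp point (between the pads) lies 19 mm behind it (r.grip_depth is the distance from the TCP to the grasp point, in m); z points along the fingers, y is the direction in which the jaws open and shut (so a half turn about z gives the same grasp; the last joint's range is limited). The gripper opens to 85 mm and grips with 20 to 120 N. Pads are 22 mm wide; open, the fingers measure 114 mm over their backs; the gripper's body (76 mm by 85 mm) begins 54 mm behind the grasp point. The pads swing forward as they close: fully open they stand 13 mm farther back than shut.
Start: joints at [1.119, 0.477, 0.022, 1.555, -0.011, 1.109, -0.083], TCP at [0.228, -0.636, 0.208] pointing down, gripper open.
Joint ranges: [-2.96, 2.96], [-0.34, 2.1], [-1.41, 1.46], [0.24, 2.44], [-1.37, 4.51], [0.17, 1.92], [-2.96, 2.96]. Speed limits (rad/s): [2.39, 2.39, 3.14, 3.14, 3.14, 3.14, 3.14].

## Interface

Orientations are given as a rotation vector (axis times angle).
In Python, from bench import status, eyes, workorder, spotter, r gives the robot as it stands.
- The arm moves only by the tool drive_tool, never from a script. Its argument "commands" is a list of rows, each an object of numbers: "rx", "ry", "rz": the turn, a rotation vector about the world's x, y, z normalised to -1 to 1, where 1 is 8 degrees; "tx", "ty", "tz": the shift along the world's x, y, z normalised to -1 to 1, where 1 is 20 mm; "grip": the closure, from -1 (fully open) to 1 (shut). A call has 1 to 10 rows; each row shifts and turns the commanded pose from where the row before left it; what a row does not reach is not made up. A row lasts 1/8 s, in which the tool goes at most 62.5 mm and 10.7 degrees, less where a joint would pass 70% of its speed; a pose out of reach is approached as far as the arm can. A call with a number of a shift or a turn outside -1 to 1 is refused whole. A call with a gripper value outside its range is refused whole. The fingers move at their own pace and stop on an object; "grip_force" is the grip in N (left out, the last holds). Time passes only in rows, so rows that do not move let the fingers close. It gives the time, the measured TCP pose, the force and the opening at its end, in the units of the state.
- status.get_obs(): the state, without advancing time (a new reading comes with each control period).
- eyes.grab_frame(name): name is "side" or "top" or "wrist"; returns a dict with "frame" (384x512x3 uint8, blue, green, red), "range_z" (384x512 float32, m along the optical axis (not along the pixel's ray), 0 where there is no reading), "fx", "fy", "cx", "cy" (pixels), "T" (4x4, takes a point from camera to world coordinates); the wrist camera has in their place "T_tool_cam" (4x4, takes a point from camera to tool coordinates, whose origin is the TCP and whose axes are the flange's). Camera axes: x right, y down, z forward; pixel columns grow to the right and rows downward; lengths in m; the calibration is good to about 2 mm. A picture is of the moment at which its call begins: read the wrist's pose just before it.
- workorder.hand_in(): hands the job in, once; it reports no verdict.
Trained networks look in the newest picture that a camera, given by its name, has taken for a name from the list of things; names that differ only in an ending like _2 or _b are one class to them, and where a whole thing is asked for, a point or a joint stands for the part that bears it (a point fixed in the world has none). Each returns a list of dicts, best first, with "confidence" (0 to 1); they miss things now and then, are a little off and sometimes report something else, mostly with a low value. They report only what shows in the picture. A call takes as long as a camera call. They do not tell look-alikes from the thing itself.
- spotter.boxes_of(camera, target): "position" ([column, row] as shares, 0 to 1, of the picture: columns of its width, rows of its height, amid what is visible of it).
- spotter.masks_of(camera, target): "mask" (384x512 bool, what is visible of it) and "position" ([column, row] as shares, 0 to 1, of the picture: columns of its width, rows of its height, amid what is visible of it).
The state is a dict: "clock": time; "joints": joint angles; "qvel": joint speeds; "tau": joint torques, N m; "tcp_pos": TCP position; "orientation": TCP orientation; "contact_force": force on the tool from outside, world axes, zero at the start; "moment": the same for the moment, N m; "grip_width": finger opening in m.
Only numpy, scipy, OpenCV 4.12 (cv2) and the standard library are available. Lean on these libraries where they do the work, as an engineer would, in place of code of your own. Each camera call takes 0.05 s, during which the arm holds its last target.

## Task

Take the bright keyed shaft (yellow paint marks, flat-sided head) out of its pipe stub on the free-spinning turntable and fit it upright into the bore of the V-pulley clamped on the blue jig, turning it until its key drops into the keyway, then keep pushing against the spring ejector in the bore until its collar sits hard down on the hub face. Finish holding it there: the program ends with the gripper still gripping the shaft and pressing the collar firmly on the hub, clearly harder than the ejector's spring alone needs, ready for tack welding, because the ejector lifts it again if it is let go. Leave the dark blank shaft in its stub.

Things in the scene. Friction and masses are not known exactly. Their poses are not given: they have to be found in the camera images.
- keyed_shaft_grip (a point): Where to grip: centre of the flat-sided head of the bright steel keyed shaft, which stands upright, keyed end down. z up along the shaft, x towards the key, y across the flats. Head 42 mm tall, its two flats 20 mm apart (facing +y and -y), 27 mm across in x; its top is 21 mm above this point, the shaft's nose end 99 mm below it
- keyed_shaft_collar (a point): centre of the underside of the shaft's welded collar (56 mm across, 10 mm thick), on the axis, 54 mm below the grip point; same axes. On the turntable the collar rests on a pipe stub's rim, in the hub on the hub face. Between collar and head: a round stem, 24 mm
- keyed_shaft: the keyed shaft, 120 mm long, 0.36 to 0.54 kg, origin at the centre of its nose end, same axes. From the nose up: 45 mm of journal, 28 mm in diameter (tapered to 20 mm over the first 6 mm), then the collar. Key on the +x side: 8 mm wide, out to 19 mm from the axis, its foot 20 mm above the nose. Yellow paint lines on head and collar mark the key's side
- hub_face (a point): centre of the bore's mouth on the hub's flat top face, 62 mm above the table; z up along the bore, x towards the keyway. Bore 30 mm in diameter, 50 mm deep; keyway 10.6 mm wide, out to 20.5 mm from the axis. A key not over the keyway lands on this face with the collar still 25 mm above it; once in the keyway the shaft goes on down until the collar sits on the face
- jig: fixed blue jig plate, 150 mm in x, 196 mm in y, 12 mm thick, with the grey steel V-belt pulley (120 mm across, boss 64 mm across) strapped on it, boss up; origin at the centre of the plate's underside, on the bore's axis; x towards the keyway. The two strap clamps over the rim at +y and -y reach 65 mm above the table, 70 mm from the bore's axis
- ejector (a joint): travel of the brass spring ejector in the bottom of the bore, m: 0 is up (as at the start), grows as it is pushed down. The shaft's nose meets it when the collar is 12 mm above the hub face, so it reads about 0.012 with the collar on the face. It pushes up with 8 N at first touch and 12 N with the shaft home: more than the shaft's weight
- turn_axis (a point): point on the turntable's axis, level with the rims of its four rusty pipe stubs (50 mm outside, 42 mm inside, 48 mm tall, axes 60 mm from the turntable's axis), 94 mm above the table. The dark steel disc (200 mm across) turns freely, with hardly any friction. The keyed shaft stands in one stub, loose by a few millimetres; the blank shaft in the opposite one
- turntable: the turntable's fixed green foot, 150 mm across; origin at the centre of its underside on the table
- blank_shaft_collar (a point): centre of the underside of the collar of the dark brown blank shaft, which has no key, flats or paint: same collar and journal as the keyed one, and a plain round stem of 24 mm up to 45 mm above this point; z up. It must stay in its stub
Not all that is in view belongs to the job. What is shaped like the keyed_shaft but purple is not meant.

How it is judged:
By the outcome, as a careful person would: the job done as asked, in the order asked, and still so for the second after the job is handed in, while the arm keeps its last pose, push and grip.
It also fails if it takes over 45 s, if anything falls off the work surface, if the arm or the gripper's body presses on something with over 40 N, if the wrist force passes 120 N, or if a joint passes its speed limit or range.

## Working session

There is one attempt and no reset: what is moved stays moved. The work goes in short steps, Python scripts to look and compute and a tool call to move; the robot and the scene stay as the last step left them, time stands still between calls to the robot, and variables do not carry over. Pictures are saved under pics/ and viewed, and the job is handed in when it is done.

Besides the shell and the picture viewer there is one more tool, called after "Call:" by a JSON object that holds its "fn" and its "kwargs". drive_tool: Moves the arm, as the interface text tells. Scaled input: -1 to 1 covers 20 mm each way for a shift and 8 degrees each way for a turn. Its arguments: {"type":"object","properties":{"commands":{"type":"array","items":{"type":"object","properties":{"rx":{"type":"number"},"ry":{"type":"number"},"rz":{"type":"number"},"tx":{"type":"number"},"ty":{"type":"number"},"tz":{"type":"number"},"grip":{"type":"number"}}}},"grip_force":{"type":"number"}},"required":["commands"]}

```bash
mkdir -p pics; ls
cat > h.py <<'E'
import numpy as np,cv2
from bench import status,eyes,workorder,spotter,r
from scipy.spatial.transform import Rotation as R
def grab(n,save=None):
    o=status.get_obs()
    f=eyes.grab_frame(n)
    if n=='wrist':
        T=np.eye(4);T[:3,:3]=R.from_rotvec(o['orientation']).as_matrix();T[:3,3]=o['tcp_pos']
        f['T']=T@f['T_tool_cam']
    if save: cv2.imwrite('pics/'+save,f['frame'])
    return f
def w(f,u,v,z=None):
    u=np.asarray(u,float);v=np.asarray(v,float)
    if z is None: z=f['range_z'][v.astype(int),u.astype(int)]
    p=np.stack([(u-f['cx'])/f['fx']*z,(v-f['cy'])/f['fy']*z,z+0*u],-1)
    return p@f['T'][:3,:3].T+f['T'][:3,3]
def proj(f,P):
    P=np.atleast_2d(P);p=(P-f['T'][:3,3])@f['T'][:3,:3]
    return np.stack([p[:,0]/p[:,2]*f['fx']+f['cx'],p[:,1]/p[:,2]*f['fy']+f['cy']],-1)
E
python3 - <<'E'
from h import *
print(status.get_obs())
names=['keyed_shaft','keyed_shaft_grip','keyed_shaft_collar','hub_face','jig','turntable','turn_axis','blank_shaft_collar']
for c in ['top','side','wrist']:
    f=grab(c,c+'0.png'); print(c,f['T'][:3,3],f['T'][:3,2])
    for n in names:
        for d in spotter.boxes_of(c,n)[:3]:
            p=np.array(d['position'])*[512,384]
            print(n,round(d['confidence'],2),p.round(),w(f,*np.clip(p,0,[511,383])).round(3))
E
```

```text
pics
{'clock': 0.0, 'joints': array([ 1.11885991,  0.47780668,  0.02235567,  1.55647174, -0.01151009,
        1.10929149, -0.08303818]), 'qvel': array([ 1.18801903e-03, -4.66759779e-04,  6.17267389e-06,  1.10883732e-04,
       -1.88392913e-03, -8.37928853e-04, -6.69533194e-04]), 'tau': array([-5.23896342e-04, -5.96450758e+01,  1.60775498e+00, -2.81206405e+01,
        1.24462653e-02,  9.16295423e-03, -2.03091858e-06]), 'tcp_pos': array([ 0.22730167, -0.63489311,  0.20681308]), 'orientation': array([-3.09349627e+00, -5.37233437e-01,  7.05949432e-04]), 'contact_force': array([0.60081795, 0.5003761 , 0.42747445]), 'moment': array([-0.04265171,  0.01991768, -0.01735902]), 'grip_width': 0.08540702540823181}
top [0.48618855 0.07708891 1.36571772] [ 0.04649355 -0.01414865 -0.99881838]
keyed_shaft 0.69 [343. 175.] [ 0.606 -0.207  0.061]
keyed_shaft 0.62 [343. 205.] [ 0.519 -0.199  0.104]
keyed_shaft 0.6 [184. 195.] [0.532 0.227 0.166]
keyed_shaft_grip 0.77 [340. 205.] [ 0.519 -0.199  0.066]
keyed_shaft_grip 0.75 [345. 174.] [ 0.606 -0.209  0.072]
keyed_shaft_grip 0.66 [180. 193.] [0.537 0.237
[... 727 characters left out ...]
[284. 296.] [ 0.6   -0.233  0.061]
keyed_shaft_grip 0.87 [235. 141.] [0.537 0.226 0.126]
keyed_shaft_grip 0.84 [284. 292.] [ 0.601 -0.232  0.067]
keyed_shaft_grip 0.61 [237. 291.] [ 0.521 -0.222  0.066]
keyed_shaft_collar 0.92 [238. 294.] [ 0.521 -0.22   0.057]
keyed_shaft_collar 0.89 [237. 145.] [0.542 0.226 0.115]
keyed_shaft_collar 0.76 [283. 295.] [ 0.598 -0.232  0.061]
hub_face 0.87 [228. 245.] [ 0.509 -0.059  0.031]
jig 0.56 [229. 246.] [ 0.511 -0.061  0.029]
turntable 0.58 [244. 163.] [0.561 0.223 0.065]
turn_axis 0.72 [242. 160.] [0.555 0.213 0.08 ]
blank_shaft_collar 0.5 [248. 131.] [0.578 0.33  0.104]
wrist [ 0.30602444 -0.60862519  0.37417805] [-0.30403891 -0.10960989 -0.94633293]
```

Run:
```python
import cv2,numpy as np
t=cv2.imread('pics/top0.png');s=cv2.imread('pics/side0.png')
cv2.imwrite('pics/t0c.png',cv2.resize(t[120:270,110:370],None,fx=3,fy=3,interpolation=cv2.INTER_CUBIC))
cv2.imwrite('pics/s0c.png',cv2.resize(s[90:340,130:380],None,fx=2.4,fy=2.4,interpolation=cv2.INTER_CUBIC))
```

```text
(no output)
```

View pics/t0c.png

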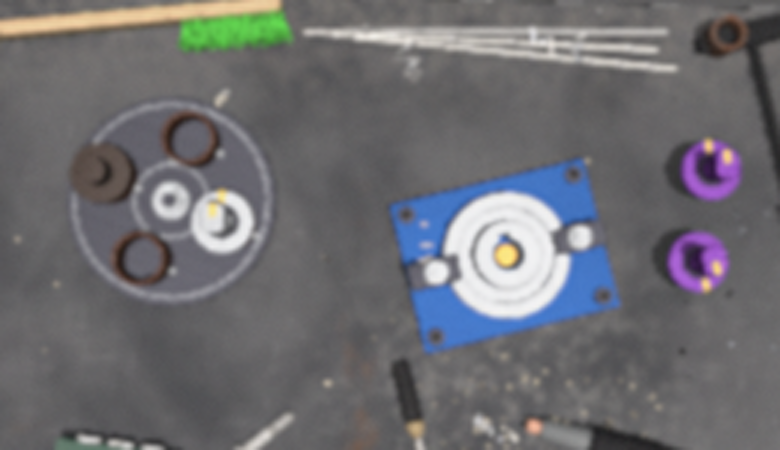

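View pics/s0c.png

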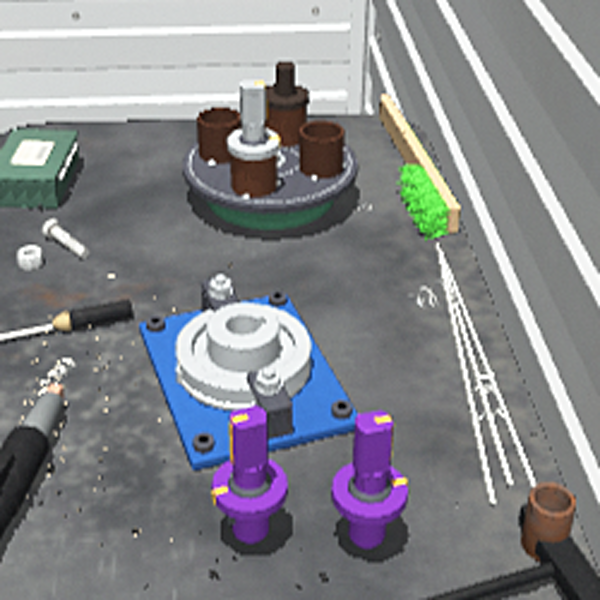

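View pics/top0.png

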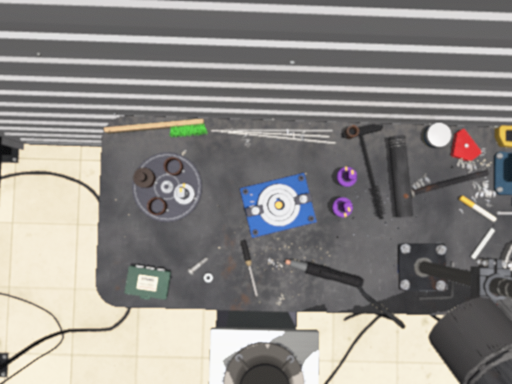

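View pics/wrist0.png

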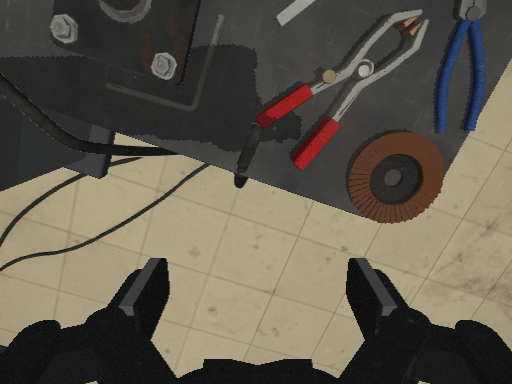

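Run:
```python
from h import *
f=grab('top')
v,u=np.mgrid[0:384,0:512]
P=w(f,u,v); ok=f['range_z']>0
# height map max on 5cm grid
for x in np.arange(0.2,0.85,0.05):
    row=[]
    for y in np.arange(0.5,-0.8,-0.05):
        m=ok&(abs(P[...,0]-x)<.025)&(abs(P[...,1]-y)<.025)
        row.append('%4d'%(1000*np.max(P[m][:,2])) if m.any() else '  --')
    print('%.2f'%x,' '.join(row))
print(status.get_obs()['clock'])
for z,c in [(0.094,(0.56,0.285))]: print(P[ok].shape)
```

```text
0.20   --    3    6    5    3    6    5    7    5    5    6    5    5    5    4    4    4  517  544    3    2    0   --   --   --   --
0.25    4    5   45   46   46    6    8    7    7   14    5   14    6    8    5   30  417  507  533  508    9   10    4   14    2   --
0.30    7    9   46   46   47   16   21   21    8   12    8    5   25   45   52   37   30  471  489  488  423   12    4   --   --   --
0.35    4    5   43   43   27   12   17   11    5   23   13   34   39   46   47   28    5    6  432  486  417   11    5   --   33   --
0.40    6    6    6    6    5    5    7    6   21   23    8    5    6    5    5    6    5    7  405  415  404    5   13   13   29   -4
0.45    5    7    5   51   51   50    6    4    8   26   42   42   18   21    4    7    7    6    9    6    4    6    6   15    6   -3
0.50    7    5   48   97   97  109  104    9    6   70   66   67   49   22  124   57   27   44   51    7    6    6   19   49   54   -4
0.55    4    9  102  140  101  172  108    8   20   40   64   67   68    7  122   58   30   48   52   34    5   18   25   22   50   --
0.60    5    7  106  145  103   96   52    6    6   12   43   42   25    6  123  121   23   52   52   31   29   26   24   21   68   --
0.65    4    6    6   51   95   95   46    6    5    5    6    5    4    6   59   56   21   53   52    5    5   22   22   22   69   --
0.70   38   39   39    7   35   38   37    5   26   28    7   13   10    8   49   53   21   55   56   46   47   25   25   31   65   -4
0.75   34   44   39   40   40   39   39   10    8   10    7   15   11   10   53   53   29   52   44   47   48   26   24   37   39   --
0.80  606  699  701  702  702  702  705  709  713  720  720  725  729  734  738  742  742  678  588  502  421  327  245  166   45  -12
1.4
(195853, 3)
```

Run:
```python
from h import *
t=cv2.imread('pics/top0.png')
f=grab('top')
c=t[220:384,360:512]; 
d=f['range_z'][220:384,360:512]; d=cv2.applyColorMap((np.clip((d-.7)/.7,0,1)*255).astype(np.uint8),cv2.COLORMAP_JET)
cv2.imwrite('pics/c1.png',cv2.resize(np.hstack([c,d]),None,fx=2.6,fy=2.6,interpolation=cv2.INTER_CUBIC))
for v in range(225,384,10): print(v,' '.join('%4d'%(1000*w(f,u,v)[2]) for u in range(400,512,8)))
for p in [(425,265),(440,268),(455,270),(470,272),(485,280),(495,290)]: print(p,w(f,*p).round(3))
```

```text
225    0   -3   -1    0   -4    1    2   -2   -2   -9   -1   -4    1    0
235   -8   -2   -2    2    0    0   -5    1   -6    0   -2    0    0   -2
245   15   20   17   14   19   14    0   -2   -3    2    6   -3    0   -4
255   10   15   13   14   14   13    1   -7   -8    7   -1   -1    2   19
265   15   11   19   68  115  144   -5   -4    0    5  368  400  399  393
275   15    9   13   14  110  171  223  262  293  370  395  404  410  400
285   16   28   10   17   17   27    0   -4   -2  371  400  400  432  462
295    0   -3    0   -1   -3   -2   -5    0   -1  372  393  414  392  452
305   -1    0   -6   -2    0   -2   -1    2  433  438  438  434  414  415
315 -801 -795 -810 -799 -372 -812  431  443  447  453  458  456  455  437
325   -5 -808 -802 -786 -804  421  437  450  454  462  466  470  472  470
335 -805 -809 -791 -798  403  424  439  453  463  473  481  482  491  488
345 -795 -797 -804 -804  378  418  442  457  467  479  488  496  500  503
355 -804 -801 -805 -814 -794  407  437  457  471  485  497  504  506  516
365 -793 -801 -800 -802 -803 -805  429  453  475  487  502  511  518  524
375 -800 -804 -808 -803 -788 -799 -805  448  473  483  504  513  525  533
(425, 265) [ 0.358 -0.44   0.067]
(440, 268) [ 0.361 -0.44   0.167]
(455, 270) [ 0.366 -0.442  0.246]
(470, 272) [ 0.375 -0.421  0.363]
(485, 280) [ 0.364 -0.429  0.409]
(495, 290) [ 0.347 -0.44   0.428]
```

View pics/c1.png

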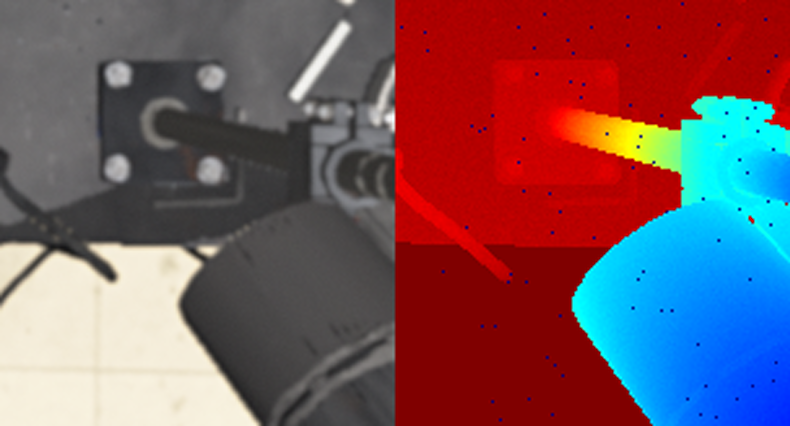

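Run:
```python
from h import *
from scipy.optimize import least_squares
f=grab('top');print(f['fx'],status.get_obs()['clock'])
v,u=np.mgrid[305:384,430:512]
P=w(f,u,v).reshape(-1,3);P=P[P[:,2]>.37]
Q=P[(P[:,0]<.33)]
print(Q.min(0),Q.max(0))
def res(p):
    a=np.array([np.cos(p[3])*np.cos(p[4]),np.sin(p[3])*np.cos(p[4]),np.sin(p[4])])
    d=Q-p[:3]; return np.linalg.norm(d-np.outer(d@a,a),axis=1)-p[5]
for th in np.arange(0,3.1,.5):
    s=least_squares(res,[.2,-.5,.4,th,0.,.08],loss='soft_l1',f_scale=.003)
    print(s.cost,s.x.round(3))
for v in range(300,384,12): print([tuple(w(f,u,v).round(2)) for u in range(440,512,18)])
```

```text
463.16166374076766 1.5
[ 0.16250016 -0.48243048  0.37147635] [ 0.31880576 -0.32022076  0.54506097]
0.008108589829915793 [-0.144 -0.617  0.833  0.49  -0.773  0.08 ]
0.00810858982991623 [-0.497 -0.806  1.223  0.49  -0.773  0.08 ]
0.008108589829915708 [ 0.024 -0.527  0.647  0.49  -0.773  0.08 ]
0.008108589829918597 [-1.039 -1.095  1.822  0.49  -0.773  0.08 ]
0.008108589829915965 [-0.33  -0.716  1.038  0.49  -0.773  0.08 ]
0.0081085898299157 [ 0.133 -0.469  0.526  3.632  0.773  0.08 ]
0.008108589829915702 [ 0.099 -0.487  0.564  3.632  0.773  0.08 ]
[(np.float64(0.25), np.float64(-0.51), np.float64(0.0)), (np.float64(0.25), np.float64(-0.57), np.float64(-0.0)), (np.float64(0.33), np.float64(-0.4), np.float64(0.43)), (np.float64(0.32), np.float64(-0.45), np.float64(0.4))]
[(np.float64(0.21), np.float64(-0.51), np.float64(-0.0)), (np.float64(0.3), np.float64(-0.36), np.float64(0.44)), (np.float64(0.31), np.float64(-0.39), np.float64(0.45)), (np.float64(0.31), np.float64(-0.43), np.float64(0.45))]
[(np.float64(0.28), np.float64(-0.33), np.float64(0.42)), (np.float64(0.28), np.float64(-0.36),
[... 348 characters left out ...]
oat64(0.49))]
[(np.float64(0.23), np.float64(-0.33), np.float64(0.42)), (np.float64(0.24), np.float64(-0.35), np.float64(0.46)), (np.float64(0.25), np.float64(-0.37), np.float64(0.49)), (np.float64(0.25), np.float64(-0.4), np.float64(0.5))]
[(np.float64(-0.17), np.float64(-0.86), np.float64(-0.81)), (np.float64(0.22), np.float64(-0.35), np.float64(0.46)), (np.float64(0.23), np.float64(-0.37), np.float64(0.49)), (np.float64(0.23), np.float64(-0.39), np.float64(0.51))]
[(np.float64(-0.22), np.float64(-0.86), np.float64(-0.8)), (np.float64(0.19), np.float64(-0.35), np.float64(0.46)), (np.float64(0.2), np.float64(-0.37), np.float64(0.49)), (np.float64(0.21), np.float64(-0.39), np.float64(0.52))]
```

View pics/side0.png

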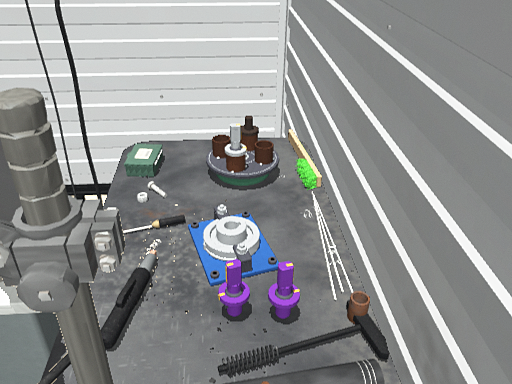

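Run:
```python
from h import *
f=grab('side')
print(proj(f,[[.25,-.4,.5],[.28,-.36,.45],[.36,-.44,.2],[.36,-.44,.41],[.36,-.44,.6],[0.228,-.636,.21]]).round())
for v in range(90,384,14): print(v,[tuple(float(x) for x in w(f,u,v).round(2)) for u in range(5,135,18)])
```

```text
[[ -84.   92.]
 [  -8.  126.]
 [ 104.  356.]
 [  63.  204.]
 [  -2.  -37.]
 [-139.  592.]]
90 [(-0.39, 1.09, -0.04), (0.36, -0.45, 0.52), (-0.25, 1.08, -0.04), (-0.17, 1.08, -0.05), (-0.02, 0.84, 0.04), (-0.02, 1.09, -0.05), (0.05, 1.09, -0.05), (0.13, 1.1, -0.06)]
104 [(0.35, -0.47, 0.52), (0.36, -0.47, 0.52), (0.37, -0.46, 0.51), (-0.19, 1.1, -0.11), (-0.03, 0.84, -0.01), (-0.04, 1.1, -0.12), (0.04, 1.1, -0.12), (0.12, 1.1, -0.12)]
118 [(0.5, -0.77, 0.64), (0.36, -0.47, 0.51), (0.37, -0.46, 0.5), (-0.15, 0.95, -0.12), (-0.12, 1.09, -0.18), (-0.05, 1.09, -0.18), (0.03, 1.09, -0.18), (0.11, 1.09, -0.18)]
132 [(0.35, -0.47, 0.5), (0.36, -0.47, 0.49), (0.37, -0.46, 0.49), (-0.22, 1.09, -0.25), (-0.14, 1.1, -0.25), (-0.06, 1.1, -0.25), (0.02, 1.09, -0.25), (0.1, 1.1, -0.26)]
146 [(0.34, -0.47, 0.48), (0.36, -0.47, 0.49), (0.37, -0.47, 0.48), (-0.23, 1.08, -0.31), (-0.15, 1.09, -0.32), (-0.07, 1.08, -0.32), (0.01, 1.08, -0.32), (0.23, 0.47, -0.0)]
160 [(0.31, -0.42, 0.44), (0.36, -0.48, 0.47), (0.37, -0.47, 0.47), (-0.25, 1.09, -0.39), (-0.17, 1.09, -0.39), (-0.09, 1.09, -0.4), (-0.0, 1.
[... 1908 characters left out ...]

328 [(0.05, -0.12, -0.11), (0.08, -0.12, -0.11), (0.11, -0.11, -0.13), (0.11, -0.05, -0.21), (0.36, -0.47, 0.29), (0.37, -0.46, 0.27), (0.31, -0.26, 0.03), (0.33, -0.23, -0.0)]
342 [(0.03, -0.12, -0.15), (0.07, -0.12, -0.16), (0.1, -0.12, -0.16), (0.21, -0.25, -0.0), (0.35, -0.47, 0.27), (0.37, -0.47, 0.26), (0.31, -0.28, 0.02), (0.34, -0.26, 0.0)]
356 [(0.02, -0.12, -0.2), (0.06, -0.12, -0.2), (0.09, -0.12, -0.21), (0.22, -0.28, -0.0), (0.35, -0.47, 0.25), (0.36, -0.47, 0.24), (0.31, -0.29, -0.0), (0.34, -0.29, 0.0)]
370 [(0.01, -0.12, -0.25), (0.04, -0.12, -0.25), (0.08, -0.12, -0.26), (0.24, -0.33, 0.02), (0.34, -0.47, 0.22), (0.36, -0.47, 0.22), (0.32, -0.31, -0.0), (0.34, -0.32, -0.0)]
```

Call:
{"fn": "drive_tool", "kwargs": {"commands": [{"tz":1,"grip":-1},{"tz":1},{"tz":1},{"tz":1},{"tz":1},{"tz":1}]}}

```text
validation failed for argument at $.co...
```

Run:
```python
from h import *
print([a for a in dir(r) if a[0]!='_'])
f=grab('top','top1.png')
c=f['frame'][200:384,340:512]
cv2.imwrite('pics/c2.png',cv2.resize(np.hstack([c,cv2.imread('pics/top0.png')[200:384,340:512]]),None,fx=2.3,fy=2.3))
```

```text
['Unreachable', 'grip_depth']
```

View pics/c2.png

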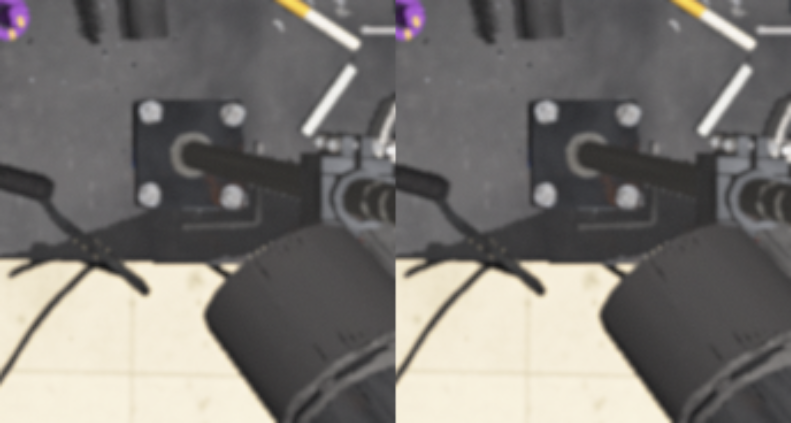

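Call:
{"fn": "drive_tool", "kwargs": {"commands": [{"rx":0,"ry":0,"rz":0,"tx":0,"ty":0,"tz":1,"grip":-1},{"rx":0,"ry":0,"rz":0,"tx":0,"ty":0,"tz":1,"grip":-1},{"rx":0,"ry":0,"rz":0,"tx":0,"ty":0,"tz":1,"grip":-1},{"rx":0,"ry":0,"rz":0,"tx":0,"ty":0,"tz":1,"grip":-1},{"rx":0,"ry":0,"rz":0,"tx":0,"ty":0,"tz":1,"grip":-1}]}}

```text
clock: 2.22
tcp_pos: [0.2275, -0.6355, 0.3085]
orientation: [-3.095, -0.537, -0.0]
contact_force: [0.6, 0.2, 0.2]
grip_width: 0.0853
```

Run:
```python
from h import *
f=grab('top','top2.png')
o=status.get_obs();print(o['clock'],o['tcp_pos'],o['joints'])
c=f['frame'][200:384,340:512]
cv2.imwrite('pics/c3.png',cv2.resize(np.hstack([c,cv2.imread('pics/top0.png')[200:384,340:512]]),None,fx=2.3,fy=2.3))
```

```text
2.275 [ 0.22796375 -0.6366596   0.3117001 ] [ 1.11318165  0.40815913  0.03102493  1.42517779 -0.01279271  1.30387608
 -0.08218844]
```

View pics/c3.png

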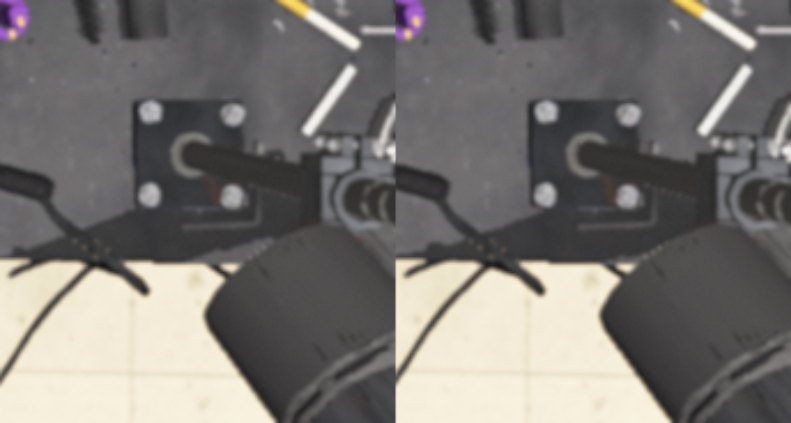

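Call:
{"fn": "drive_tool", "kwargs": {"commands": [{"rx":0,"ry":0,"rz":0,"tx":0.5,"ty":0,"tz":1,"grip":-1},{"rx":0,"ry":0,"rz":0,"tx":1,"ty":0,"tz":1,"grip":-1},{"rx":0,"ry":0,"rz":0,"tx":1,"ty":0,"tz":1,"grip":-1},{"rx":0,"ry":0,"rz":0,"tx":1,"ty":0,"tz":1,"grip":-1},{"rx":0,"ry":0,"rz":0,"tx":1,"ty":0,"tz":1,"grip":-1},{"rx":0,"ry":0,"rz":0,"tx":1,"ty":0,"tz":1,"grip":-1},{"rx":0,"ry":0,"rz":0,"tx":1,"ty":0,"tz":0,"grip":-1},{"rx":0,"ry":0,"rz":0,"tx":1,"ty":0,"tz":0,"grip":-1},{"rx":0,"ry":0,"rz":0,"tx":1,"ty":0,"tz":0,"grip":-1},{"rx":0,"ry":0,"rz":0,"tx":1,"ty":0.3,"tz":0,"grip":-1}]}}

```text
clock: 3.52
tcp_pos: [0.4186, -0.6294, 0.4265]
orientation: [-3.094, -0.536, 0.001]
contact_force: [0.3, 0.2, 0.9]
grip_width: 0.0853
```

Call:
{"fn": "drive_tool", "kwargs": {"commands": [{"rx":0,"ry":0,"rz":0,"tx":1,"ty":0.7,"tz":0,"grip":-1},{"rx":0,"ry":0,"rz":0,"tx":0.8,"ty":1,"tz":0,"grip":-1},{"rx":0,"ry":0,"rz":0,"tx":0.6,"ty":1,"tz":0,"grip":-1},{"rx":0,"ry":0,"rz":0,"tx":0.5,"ty":1,"tz":0,"grip":-1},{"rx":0,"ry":0,"rz":0,"tx":0.5,"ty":1,"tz":0,"grip":-1},{"rx":0,"ry":0,"rz":0,"tx":0.5,"ty":1,"tz":0,"grip":-1},{"rx":0,"ry":0,"rz":0,"tx":0.3,"ty":1,"tz":0,"grip":-1},{"rx":0,"ry":0,"rz":0,"tx":0,"ty":1,"tz":0,"grip":-1},{"rx":0,"ry":0,"rz":0,"tx":0,"ty":1,"tz":0,"grip":-1},{"rx":0,"ry":0,"rz":0,"tx":0,"ty":1,"tz":0,"grip":-1}]}}

```text
clock: 4.78
tcp_pos: [0.5014, -0.4343, 0.4278]
orientation: [3.095, 0.537, -0.0]
contact_force: [-1.0, 0.1, 0.1]
grip_width: 0.0855
```

Call:
{"fn": "drive_tool", "kwargs": {"commands": [{"rx":0,"ry":0,"rz":0,"tx":0,"ty":1,"tz":0,"grip":-1},{"rx":0,"ry":0,"rz":0,"tx":0,"ty":1,"tz":0,"grip":-1},{"rx":0,"ry":0,"rz":0,"tx":0,"ty":1,"tz":0,"grip":-1},{"rx":0,"ry":0,"rz":0,"tx":0,"ty":1,"tz":0,"grip":-1},{"rx":0,"ry":0,"rz":0,"tx":0,"ty":1,"tz":-0.5,"grip":-1},{"rx":0,"ry":0,"rz":0,"tx":0,"ty":1,"tz":-1,"grip":-1},{"rx":0,"ry":0,"rz":0,"tx":0,"ty":1,"tz":-1,"grip":-1},{"rx":0,"ry":0,"rz":0,"tx":0,"ty":1,"tz":-1,"grip":-1},{"rx":0,"ry":0,"rz":0,"tx":0,"ty":1,"tz":-1,"grip":-1},{"rx":0,"ry":0,"rz":0,"tx":0,"ty":1,"tz":-1,"grip":-1}]}}

```text
clock: 6.02
tcp_pos: [0.5014, -0.2343, 0.3173]
orientation: [3.095, 0.537, 0.0]
contact_force: [-0.6, 0.6, 0.3]
grip_width: 0.0854
```

Call:
{"fn": "drive_tool", "kwargs": {"commands": [{"rx":0,"ry":0,"rz":0,"tx":0,"ty":1,"tz":0,"grip":-1},{"rx":0,"ry":0,"rz":0,"tx":0,"ty":1,"tz":0,"grip":-1},{"rx":0,"ry":0,"rz":0,"tx":0,"ty":1,"tz":0,"grip":-1},{"rx":0,"ry":0,"rz":0,"tx":0,"ty":1,"tz":0,"grip":-1},{"rx":0,"ry":0,"rz":0,"tx":0,"ty":1,"tz":0,"grip":-1},{"rx":0,"ry":0,"rz":0,"tx":0,"ty":1,"tz":0,"grip":-1},{"rx":0,"ry":0,"rz":0,"tx":0,"ty":1,"tz":0,"grip":-1},{"rx":0,"ry":0,"rz":0,"tx":0,"ty":1,"tz":0,"grip":-1},{"rx":0,"ry":0,"rz":0,"tx":0,"ty":1,"tz":0,"grip":-1}]}}

```text
clock: 7.15
tcp_pos: [0.5017, -0.0542, 0.3186]
orientation: [3.095, 0.537, 0.002]
contact_force: [0.3, 0.0, -0.8]
grip_width: 0.0855
```

Run:
```python
from h import *
f=grab('wrist','w1.png'); np.savez('w1.npz',T=f['T'],z=f['range_z'],k=[f['fx'],f['fy'],f['cx'],f['cy']])
for n in ['hub_face','jig']:
    for d in spotter.boxes_of('wrist',n)[:2]:
        p=np.array(d['position'])*[512,384]; print(n,d['confidence'],p.round(),w(f,*np.clip(p,0,[511,383])).round(3))
o=status.get_obs();print(o['clock'],o['tcp_pos'],f['T'][:3,3])
print(proj(f,[[.52,-.03,.062]]))
```

```text
jig 0.95 [245. 130.] [ 0.523 -0.03   0.03 ]
7.3 [ 0.50179474 -0.05432182  0.31848135] [ 0.57999994 -0.02731621  0.48502282]
[[243.68797185 135.49694836]]
```

View pics/w1.png

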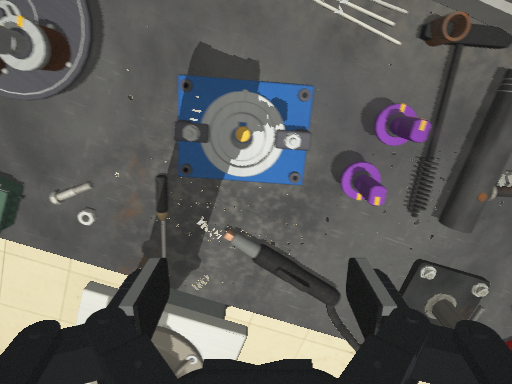

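Run:
```python
from h import *
i=cv2.imread('pics/w1.png')
c=cv2.resize(i[65:195,165:325],None,fx=5,fy=4.6,interpolation=cv2.INTER_CUBIC)
c=np.clip(c.astype(float)*1.6,0,255).astype(np.uint8)
cv2.imwrite('pics/w1c.png',c)
```

```text
(no output)
```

View pics/w1c.png

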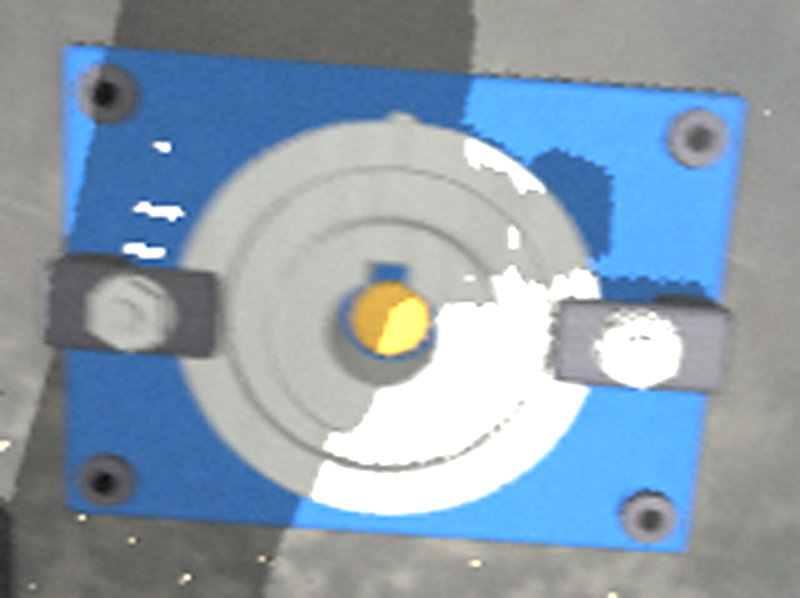

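```bash
cat >> h.py <<'E'
def rect(f,cx,cy,z,half,res=0.0005):
    n=int(2*half/res); a=(np.arange(n)+.5)*res-half
    X,Y=np.meshgrid(cy-a,cx-a) # cols: -y ; rows: -x
    P=np.stack([Y,X,0*X+z],-1).reshape(-1,3)
    uv=proj(f,P).astype(np.float32).reshape(n,n,2)
    return cv2.remap(f['frame'],uv[...,0],uv[...,1],cv2.INTER_CUBIC)
E
python3 - <<'E'
from h import *
d=np.load('w1.npz');f=dict(T=d['T'],range_z=d['z'],frame=cv2.imread('pics/w1.png'));f['fx'],f['fy'],f['cx'],f['cy']=d['k']
for nm in ['w','top']:
    if nm=='top':
        f=grab('top')
    cx,cy=.52,-.03
    a=rect(f,cx,cy,.012,.15)
    h=cv2.cvtColor(a,cv2.COLOR_BGR2HSV)
    m=((h[...,0]>98)&(h[...,0]<122)&(h[...,1]>120)).astype(np.uint8)
    n_,l,s,_=cv2.connectedComponentsWithStats(m); k=1+s[1:,4].argmax()
    m=(l==k).astype(np.uint8)
    pts=cv2.findNonZero(m); R_=cv2.minAreaRect(pts)
    px,py=R_[0]; print(nm,'plate centre',cx-(py*.0005-.15),cy-(px*.0005-.15),np.array(R_[1])*.5,R_[2])
    b=rect(f,cx,cy,.062,.05,.00025); cv2.imwrite('pics/hub_%s.png'%nm,b)
    if nm=='w':
        z=f['range_z'];v,u=np.mgrid[90:180,190:300];P=w(f,u,v).reshape(-1,3)
        Q=P[(abs(P[:,2]-.062)<.004)]; print(len(Q),np.median(Q,0),(Q.min(0)+Q.max(0))/2)
E
```

```text
w plate centre 0.5572515106201172 -0.01645428466796875 [ 65.19104004 194.10211182] 74.79557037353516
1571 [ 0.51777732 -0.0312899   0.0619887 ] [ 0.51649273 -0.03213275  0.06198716]
top plate centre 0.5588948516845703 -0.014867752075195306 [ 62.09479904 193.80587769] 74.61993408203125
```

View pics/hub_w.png

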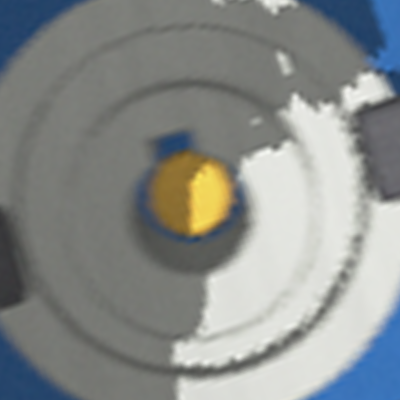

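View pics/hub_top.png

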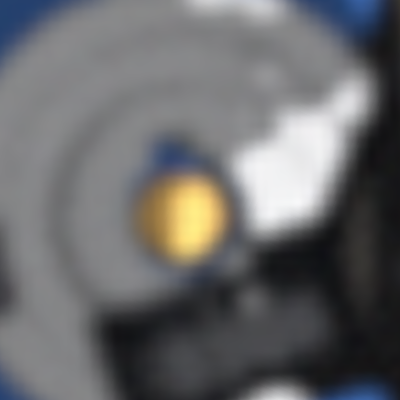

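Run:
```python
from h import *
d=np.load('w1.npz');f=dict(T=d['T'],range_z=d['z'],frame=cv2.imread('pics/w1.png'));f['fx'],f['fy'],f['cx'],f['cy']=d['k']
cx,cy=.52,-.03
a=rect(f,cx,cy,.012,.15)
h=cv2.cvtColor(a,cv2.COLOR_BGR2HSV)
m=((h[...,0]>98)&(h[...,0]<122)&(h[...,1]>110)).astype(np.uint8)
n_,l,s,_=cv2.connectedComponentsWithStats(m); m=np.isin(l,[i for i in range(1,n_) if s[i,4]>800]).astype(np.uint8)
R_=cv2.minAreaRect(cv2.findNonZero(m));px,py=R_[0]
print('plate',cx-(py*.0005-.15),cy-(px*.0005-.15),np.array(R_[1])*.5,R_[2])
# hub face pts
v,u=np.mgrid[85:185,185:305];P=w(f,u,v).reshape(-1,3)
Q=P[(abs(P[:,2]-.062)<.005)&(np.hypot(P[:,0]-.5168,P[:,1]+.029)<.045)]
hull=cv2.convexHull((Q[:,:2]).astype(np.float32))[:,0]
print(cv2.minEnclosingCircle((Q[:,:2]*1000).astype(np.float32)),cv2.fitEllipse((hull*1000)),np.median(Q[:,2]))
g=cv2.GaussianBlur(cv2.cvtColor(rect(f,cx,cy,.062,.05,.00025),cv2.COLOR_BGR2GRAY),(5,5),1)
# bore-edge: radial gradient search lower half
from scipy.optimize import least_squares
best=[]
gy,gx=cv2.Sobel(g,cv2.CV_32F,0,1),cv2.Sobel(g,cv2.CV_32F,1,0)
for yc in np.arange(200,228,.5):
  for xc in np.arange(180,206,.5):
    t=np.radians(np.arange(20,161,3)); X=xc+60*np.cos(t);Y=yc+60*np.sin(t)
    gg=cv2.remap(gx,X.astype(np.float32)[None],Y.astype(np.float32)[None],1)[0]*np.cos(t)+cv2.remap(gy,X.astype(np.float32)[None],Y.astype(np.float32)[None],1)[0]*np.sin(t)
    best.append((np.clip(gg,0,120).mean(),xc,yc))
best.sort(reverse=True)
for b in best[:4]: print(b,cx-(b[2]*.00025-.05),cy-(b[1]*.00025-.05))
```

```text
plate 0.5168268737792969 -0.02754711914062502 [149.0484314  194.84173584] 74.76458740234375
((516.2329711914062, -29.666337966918945), 32.0455322265625) ((516.3193359375, -29.57976531982422), (63.47061538696289, 63.5865478515625), 50.07976531982422) 0.06208849578064152
(np.float64(53.211618183595036), np.float64(191.5), np.float64(215.0)) 0.51625 -0.027874999999999997
(np.float64(53.183377716998976), np.float64(191.0), np.float64(215.0)) 0.51625 -0.027749999999999997
(np.float64(53.13305636523756), np.float64(192.0), np.float64(215.0)) 0.51625 -0.027999999999999997
(np.float64(53.05566385928863), np.float64(191.0), np.float64(215.5)) 0.5161250000000001 -0.027749999999999997
```

Call:
{"fn": "drive_tool", "kwargs": {"commands": [{"rx":0,"ry":0,"rz":0,"tx":0,"ty":1,"tz":0,"grip":-1},{"rx":0,"ry":0,"rz":0,"tx":0,"ty":1,"tz":0,"grip":-1},{"rx":0,"ry":0,"rz":0,"tx":0,"ty":1,"tz":0,"grip":-1},{"rx":0,"ry":0,"rz":0,"tx":0,"ty":1,"tz":0,"grip":-1},{"rx":0,"ry":0,"rz":0,"tx":0,"ty":1,"tz":0,"grip":-1},{"rx":0,"ry":0,"rz":0,"tx":0,"ty":1,"tz":0,"grip":-1},{"rx":0,"ry":0,"rz":0,"tx":0,"ty":1,"tz":0,"grip":-1},{"rx":0,"ry":0,"rz":0,"tx":0,"ty":1,"tz":0,"grip":-1},{"rx":0,"ry":0,"rz":0,"tx":0,"ty":1,"tz":0,"grip":-1},{"rx":0,"ry":0,"rz":0,"tx":0,"ty":1,"tz":0,"grip":-1}]}}

```text
clock: 8.6
tcp_pos: [0.5021, 0.1438, 0.3179]
orientation: [3.095, 0.534, 0.001]
contact_force: [-0.1, -0.7, -0.4]
grip_width: 0.0853
```

Call:
{"fn": "drive_tool", "kwargs": {"commands": [{"rx":0,"ry":0,"rz":0,"tx":0,"ty":1,"tz":0,"grip":-1},{"rx":0,"ry":0,"rz":0,"tx":0,"ty":1,"tz":0,"grip":-1},{"rx":0,"ry":0,"rz":0,"tx":0,"ty":0,"tz":0,"grip":-1}]}}

```text
clock: 8.98
tcp_pos: [0.5017, 0.1849, 0.3179]
orientation: [-3.095, -0.539, -0.0]
contact_force: [0.8, -1.6, 0.6]
grip_width: 0.0854
```

Run:
```python
from h import *
f=grab('wrist','w2.png'); np.savez('w2.npz',T=f['T'],z=f['range_z'],k=[f['fx'],f['fy'],f['cx'],f['cy']])
o=status.get_obs();print(o['clock'],o['tcp_pos'],o['joints'].round(3))
p=proj(f,[[.535,.225,.16]])[0];print(p)
u,v=p.astype(int)
i=f['frame'][max(v-70,0):v+80,max(u-80,0):u+80]
print(max(u-80,0),max(v-70,0))
cv2.imwrite('pics/w2c.png',cv2.resize(i,None,fx=4,fy=4,interpolation=cv2.INTER_CUBIC))
```

```text
9.025 [0.50188902 0.18367123 0.31778854] [-0.056  0.191 -0.476  1.721  0.092  1.252 -1.781]
[230.08463962 129.30618987]
150 59
```

View pics/w2.png

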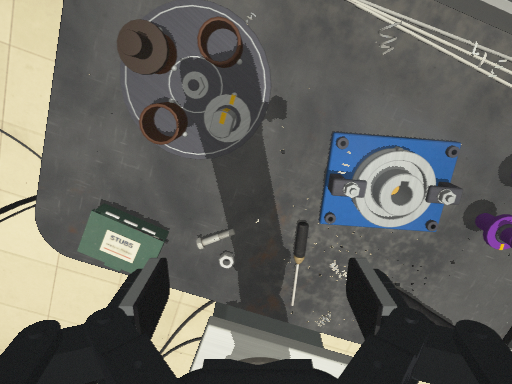

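View pics/w2c.png

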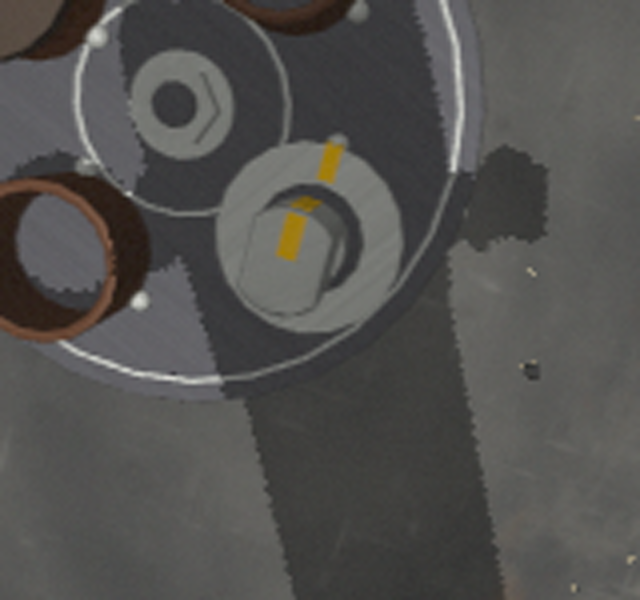

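Run:
```python
from h import *
d=np.load('w2.npz');f=dict(T=d['T'],range_z=d['z'],frame=cv2.imread('pics/w2.png'));f['fx'],f['fy'],f['cx'],f['cy']=d['k']
a=rect(f,.535,.225,.104,.05,.00025);b=rect(f,.535,.225,.169,.05,.00025)
cv2.imwrite('pics/sh.png',np.hstack([a,b]))
v,u=np.mgrid[70:165,170:290];P=w(f,u,v).reshape(-1,3)
near=np.hypot(P[:,0]-.535,P[:,1]-.225)<.06
for lo,hi in [(.099,.109),(.164,.175)]:
    Q=P[near&(P[:,2]>lo)&(P[:,2]<hi)]; print(len(Q),Q.mean(0),cv2.minEnclosingCircle((Q[:,:2]*1000).astype(np.float32)),cv2.minAreaRect((Q[:,:2]*1000).astype(np.float32)),np.median(Q[:,2]))
for nm,im in [('c',a),('t',b)]:
    h=cv2.cvtColor(im,cv2.COLOR_BGR2HSV);m=((h[...,0]>15)&(h[...,0]<35)&(h[...,1]>140)).astype(np.uint8)
    n_,l,s,c=cv2.connectedComponentsWithStats(m)
    for k in range(1,n_):
        if s[k,4]>40:
            ys,xs=np.nonzero(l==k); pc=cv2.minAreaRect(np.stack([xs,ys],1).astype(np.float32))
            print(nm,s[k,4],.535-(c[k,1]*.00025-.05),.225-(c[k,0]*.00025-.05),pc)
```

```text
1128 [0.54235756 0.23345576 0.10451083] ((538.2212524414062, 235.13772583007812), 27.983509063720703) ((538.3314208984375, 234.90786743164062), (54.37495803833008, 54.833648681640625), 19.855392456054688) 0.10430891214366061
519 [0.5383987  0.23510212 0.16900111] ((538.0475463867188, 234.9340362548828), 13.657305717468262) ((537.9918823242188, 235.21473693847656), (27.21586036682129, 20.08832550048828), 2.8116140365600586) 0.16909446699831143
c 771 0.5608761348897536 0.23599513618677043 ((156.0, 96.0), (44.0, 18.0), 90.0)
c 352 0.5476654829545455 0.23885795454545455 ((144.47348022460938, 149.10177612304688), (16.230636596679688, 31.929121017456055), 86.18592071533203)
c 1158 0.5370895941278065 0.24022949050086356 ((139.05465698242188, 191.92100524902344), (52.4996452331543, 22.71397590637207), 87.79740142822266)
t 530 0.5641745283018869 0.23190235849056604 ((172.5, 83.0), (36.0, 15.0), 90.0)
t 242 0.5532427685950414 0.23426342975206613 ((162.4764862060547, 126.69410705566406), (13.268494606018066, 25.846721649169922), 85.60128784179688)
t 804 0.5444412313432836 0.23539614427860697 ((158.5, 162.5), (43.0, 19.0), 90.0)
```

View pics/sh.png

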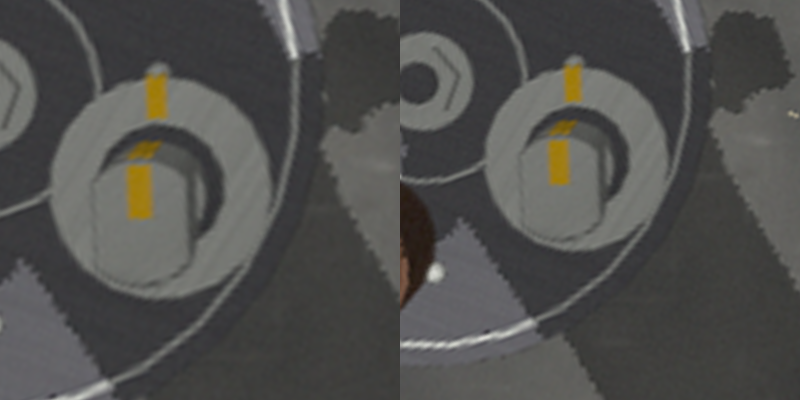

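Call:
{"fn": "drive_tool", "kwargs": {"commands": [{"rx":0,"ry":0,"rz":-1,"tx":0.6,"ty":0.85,"tz":0,"grip":-1},{"rx":0,"ry":0,"rz":-1,"tx":0.6,"ty":0.85,"tz":0,"grip":-1},{"rx":0,"ry":0,"rz":-0.12,"tx":0.6,"ty":0.85,"tz":-1,"grip":-1},{"rx":0,"ry":0,"rz":0,"tx":0,"ty":0,"tz":-1,"grip":-1},{"rx":0,"ry":0,"rz":0,"tx":0,"ty":0,"tz":-1,"grip":-1},{"rx":0,"ry":0,"rz":0,"tx":0,"ty":0,"tz":0,"grip":-1},{"rx":0,"ry":0,"rz":0,"tx":0,"ty":0,"tz":0,"grip":-1}]}}

```text
clock: 9.9
tcp_pos: [0.5382, 0.2347, 0.2587]
orientation: [-3.141, -0.073, -0.002]
contact_force: [0.1, 0.9, -0.4]
grip_width: 0.0853
```

Run:
```python
from h import *
f=grab('wrist','w3.png')
o=status.get_obs();print(o['clock'],o['tcp_pos'],R.from_rotvec(o['orientation']).as_matrix().round(3))
v,u=np.mgrid[0:384,0:512];P=w(f,u,v).reshape(-1,3)
near=np.hypot(P[:,0]-.538,P[:,1]-.235)<.04
for lo,hi in [(.099,.109),(.164,.175)]:
    Q=P[near&(P[:,2]>lo)&(P[:,2]<hi)]; print(len(Q),cv2.minEnclosingCircle((Q[:,:2]*1000).astype(np.float32)),cv2.minAreaRect((Q[:,:2]*1000).astype(np.float32)),np.median(Q[:,2]))
b=rect(f,.538,.235,.104,.05,.00025);h=cv2.cvtColor(b,cv2.COLOR_BGR2HSV);m=((h[...,0]>15)&(h[...,0]<35)&(h[...,1]>140)).astype(np.uint8)
n_,l,s,c=cv2.connectedComponentsWithStats(m)
for k in range(1,n_):
    if s[k,4]>40: print(s[k,4],.538-(c[k,1]*.00025-.05),.235-(c[k,0]*.00025-.05))
```

```text
9.95 [0.53830756 0.23504657 0.25894876] [[ 0.999  0.047  0.002]
 [ 0.047 -0.999  0.   ]
 [ 0.002 -0.    -1.   ]]
1372 ((538.3262939453125, 235.13343811035156), 28.02825355529785) ((540.1619873046875, 235.31201171875), (52.126068115234375, 54.252685546875), 2.535759210586548) 0.10436962687937149
635 ((538.1804809570312, 235.23658752441406), 13.807849884033203) ((538.5617065429688, 235.42649841308594), (26.61206817626953, 19.285226821899414), 2.822017192840576) 0.16912154051303357
943 0.5618038176033935 0.23660206786850474
921 0.5397440282301846 0.23605808903365905
1264 0.5246793908227848 0.23555913765822784
```

View pics/w3.png

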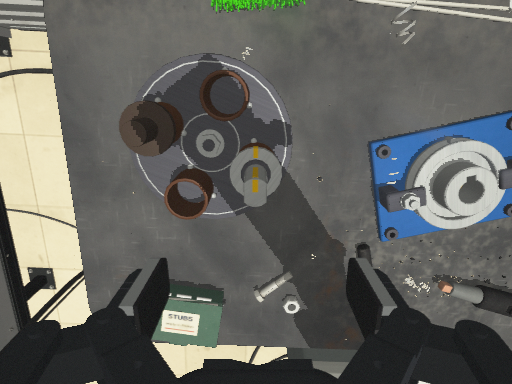

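Call:
{"fn": "drive_tool", "kwargs": {"commands": [{"rx":0,"ry":0,"rz":0,"tx":0,"ty":0,"tz":-1,"grip":-1},{"rx":0,"ry":0,"rz":0,"tx":0,"ty":0,"tz":-1,"grip":-1},{"rx":0,"ry":0,"rz":0,"tx":0,"ty":0,"tz":-1,"grip":-1},{"rx":0,"ry":0,"rz":0,"tx":0,"ty":0,"tz":-1,"grip":-1},{"rx":0,"ry":0,"rz":0,"tx":0,"ty":0,"tz":-1,"grip":-1},{"rx":0,"ry":0,"rz":0,"tx":0,"ty":0,"tz":-1,"grip":-1},{"rx":0,"ry":0,"rz":0,"tx":0,"ty":0,"tz":-0.45,"grip":-1},{"rx":0,"ry":0,"rz":0,"tx":0,"ty":0,"tz":0,"grip":0},{"rx":0,"ry":0,"rz":0,"tx":0,"ty":0,"tz":0,"grip":0.3}], "grip_force": 40}}

```text
clock: 11.08
tcp_pos: [0.5382, 0.2358, 0.1299]
orientation: [-3.14, -0.075, -0.002]
contact_force: [1.2, -0.0, -0.2]
grip_width: 0.0516
```

Call:
{"fn": "drive_tool", "kwargs": {"commands": [{"rx":0,"ry":0,"rz":0,"tx":0,"ty":0,"tz":0,"grip":0.5},{"rx":0,"ry":0,"rz":0,"tx":0,"ty":0,"tz":0,"grip":1},{"rx":0,"ry":0,"rz":0,"tx":0,"ty":0,"tz":0,"grip":1},{"rx":0,"ry":0,"rz":0,"tx":0,"ty":0,"tz":0,"grip":1}], "grip_force": 40}}

```text
clock: 11.58
tcp_pos: [0.5381, 0.2361, 0.1295]
orientation: [-3.14, -0.075, -0.002]
contact_force: [-0.4, 1.0, 4.6]
grip_width: 0.019
```

Call:
{"fn": "drive_tool", "kwargs": {"commands": [{"rx":0,"ry":0,"rz":0,"tx":0,"ty":0,"tz":0,"grip":1},{"rx":0,"ry":0,"rz":0,"tx":0,"ty":0,"tz":0,"grip":1},{"rx":0,"ry":0,"rz":0,"tx":0,"ty":0,"tz":0.5,"grip":1},{"rx":0,"ry":0,"rz":0,"tx":0,"ty":0,"tz":1,"grip":1},{"rx":0,"ry":0,"rz":0,"tx":0,"ty":0,"tz":1,"grip":1},{"rx":0,"ry":0,"rz":0,"tx":0,"ty":0,"tz":1,"grip":1},{"rx":0,"ry":0,"rz":0,"tx":0,"ty":0,"tz":0.5,"grip":1}], "grip_force": 115}}

```text
clock: 12.45
tcp_pos: [0.5373, 0.235, 0.2093]
orientation: [3.14, 0.074, -0.001]
contact_force: [0.4, -0.2, -4.9]
grip_width: 0.0169
```

Run:
```python
from h import *
f=grab('wrist','w4.png'); g=grab('side','s4.png')
o=status.get_obs();print(o['clock'],o['tcp_pos'],o['contact_force'],o['moment'],o['grip_width'])
cv2.imwrite('pics/s4c.png',cv2.resize(g['frame'][80:230,160:330],None,fx=3,fy=3))
```

```text
12.55 [0.53765496 0.23530727 0.20934677] [-0.18114292  0.39474697 -2.6796729 ] [ 0.03525615 -0.03903031 -0.05169739] 0.017634247313998756
```

View pics/s4c.png

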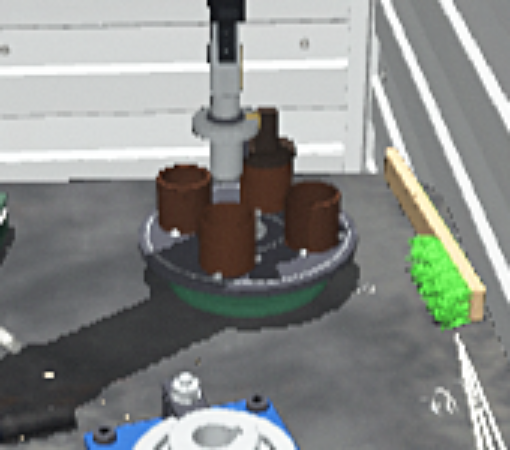

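View pics/w4.png

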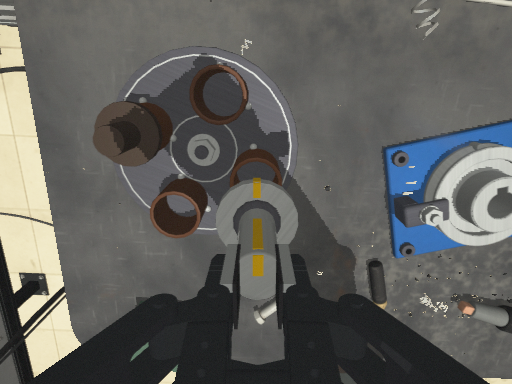

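Call:
{"fn": "drive_tool", "kwargs": {"commands": [{"rx":0,"ry":0,"rz":0.2,"tx":-0.1,"ty":-1,"tz":0,"grip":1},{"rx":0,"ry":0,"rz":0.2,"tx":-0.1,"ty":-1,"tz":0,"grip":1},{"rx":0,"ry":0,"rz":0.2,"tx":-0.1,"ty":-1,"tz":0,"grip":1},{"rx":0,"ry":0,"rz":0.2,"tx":-0.1,"ty":-1,"tz":0,"grip":1},{"rx":0,"ry":0,"rz":0.2,"tx":-0.1,"ty":-1,"tz":0,"grip":1},{"rx":0,"ry":0,"rz":0.2,"tx":-0.1,"ty":-1,"tz":0,"grip":1},{"rx":0,"ry":0,"rz":0.2,"tx":-0.1,"ty":-1,"tz":0,"grip":1},{"rx":0,"ry":0,"rz":0.16,"tx":-0.1,"ty":-1,"tz":0,"grip":1}]}}

```text
clock: 13.55
tcp_pos: [0.5205, 0.0745, 0.2076]
orientation: [3.114, 0.417, -0.004]
contact_force: [-0.1, 0.0, -3.9]
grip_width: 0.0168
```

Run:
```python
from h import *
f=grab('wrist','w5.png'); np.savez('w5.npz',T=f['T'],z=f['range_z'],k=[f['fx'],f['fy'],f['cx'],f['cy']])
o=status.get_obs();t=o['tcp_pos'];M=R.from_rotvec(o['orientation']).as_matrix();print(o['clock'],t,M.round(3),o['contact_force'])
v,u=np.mgrid[0:384,0:512];P=w(f,u,v).reshape(-1,3)
zc=t[2]-.025
near=np.hypot(P[:,0]-t[0],P[:,1]-t[1])<.04
Q=P[near&(abs(P[:,2]-zc)<.006)];
c=cv2.minEnclosingCircle((Q[:,:2]*1000).astype(np.float32));print(len(Q),zc,np.median(Q[:,2]),c,'off',np.array(c[0])-t[:2]*1000)
hull=cv2.convexHull((Q[:,:2]*1000).astype(np.float32))[:,0];print(cv2.fitEllipse(hull))
zz=float(np.median(Q[:,2]))
b=rect(f,t[0],t[1],zz,.05,.00025);h=cv2.cvtColor(b,cv2.COLOR_BGR2HSV);m=((h[...,0]>15)&(h[...,0]<35)&(h[...,1]>140)).astype(np.uint8)
n_,l,s,cc=cv2.connectedComponentsWithStats(m)
for k in range(1,n_):
    if s[k,4]>40: x,y=t[0]-(cc[k,1]*.00025-.05),t[1]-(cc[k,0]*.00025-.05);print(s[k,4],x,y,np.degrees(np.arctan2(y-c[0][1]/1000,x-c[0][0]/1000)))
# hub again
Q=P[(abs(P[:,2]-.062)<.004)&(np.hypot(P[:,0]-.5165,P[:,1]+.028)<.045)]
print(len(Q),cv2.minEnclosingCircle((Q[:,:2]*1000).astype(np.float32)))
cv2.imwrite('pics/hub5.png',rect(f,.5165,-.028,.062,.05,.00025))
```

```text
13.6 [0.52029748 0.07081975 0.2073454 ] [[ 0.965  0.261 -0.003]
 [ 0.261 -0.965 -0.003]
 [-0.004  0.002 -1.   ]] [-0.01587097 -3.41662668 -4.57843152]
3253 0.18234540034747143 0.18231998002847824 ((520.6952514648438, 73.93498229980469), 28.161540985107422) off [0.39777201 3.11522737]
((520.3988647460938, 73.76192474365234), (55.122032165527344, 56.01478576660156), 103.84053802490234)
576 0.5529033822323243 0.02315005006689827 -57.61686679985827
1015 0.5434849178781919 0.08020916379500447 15.39266570632026
2328 0.5117191933720723 0.07098298516855922 -161.7952800467579
2001 0.4887200181851812 0.064430949330808 -163.44641480822824
2093 ((515.9627685546875, -29.160696029663086), 32.513126373291016)
```

View pics/hub5.png

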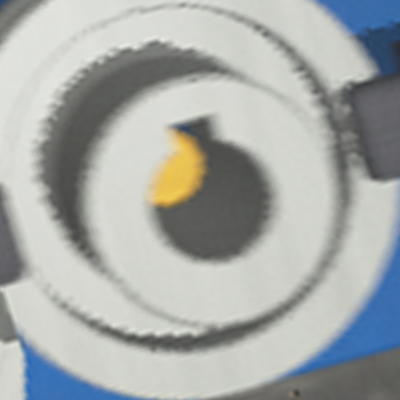

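View pics/w5.png

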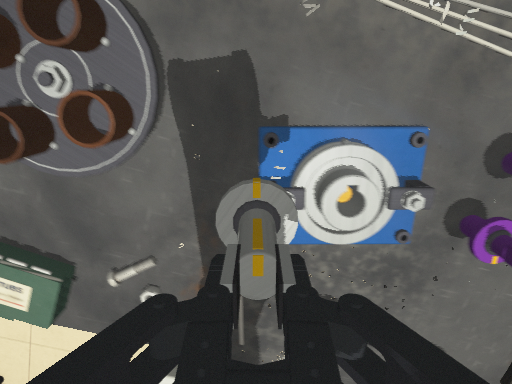

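Call:
{"fn": "drive_tool", "kwargs": {"commands": [{"rx":0,"ry":0,"rz":0,"tx":-0.05,"ty":-1,"tz":0,"grip":1},{"rx":0,"ry":0,"rz":0,"tx":-0.05,"ty":-1,"tz":0,"grip":1},{"rx":0,"ry":0,"rz":0,"tx":-0.05,"ty":-1,"tz":0,"grip":1},{"rx":0,"ry":0,"rz":0,"tx":-0.05,"ty":-1,"tz":0,"grip":1},{"rx":0,"ry":0,"rz":0,"tx":0,"ty":-1,"tz":0,"grip":1},{"rx":0,"ry":0,"rz":0,"tx":0,"ty":0,"tz":0,"grip":1},{"rx":0,"ry":0,"rz":0,"tx":0,"ty":0,"tz":0,"grip":1},{"rx":0,"ry":0,"rz":0,"tx":0,"ty":0,"tz":0,"grip":1}]}}

```text
clock: 14.6
tcp_pos: [0.5174, -0.0233, 0.2086]
orientation: [-3.113, -0.418, 0.0]
contact_force: [0.3, -1.0, -4.3]
grip_width: 0.0165
```

```bash
cat > m.py <<'E'
from h import *
import sys
f=grab('wrist',sys.argv[1]+'.png')
o=status.get_obs();t=o['tcp_pos'];M=R.from_rotvec(o['orientation']).as_matrix();print(o['clock'],t,M.round(3),o['contact_force'],o['moment'])
v,u=np.mgrid[0:384,0:512];P=w(f,u,v).reshape(-1,3)
zc=t[2]-.025
near=np.hypot(P[:,0]-t[0],P[:,1]-t[1])<.04
Q=P[near&(abs(P[:,2]-zc)<.006)];
c=cv2.minEnclosingCircle((Q[:,:2]*1000).astype(np.float32));print(len(Q),zc,np.median(Q[:,2]),c,'off',np.array(c[0])-t[:2]*1000)
hull=cv2.convexHull((Q[:,:2]*1000).astype(np.float32))[:,0];print(cv2.fitEllipse(hull))
zz=float(np.median(Q[:,2]))
b=rect(f,t[0],t[1],zz,.05,.00025);h=cv2.cvtColor(b,cv2.COLOR_BGR2HSV);m=((h[...,0]>15)&(h[...,0]<35)&(h[...,1]>140)).astype(np.uint8)
n_,l,s,cc=cv2.connectedComponentsWithStats(m)
for k in range(1,n_):
    if s[k,4]>40: x,y=t[0]-(cc[k,1]*.00025-.05),t[1]-(cc[k,0]*.00025-.05);print(s[k,4],x,y,np.degrees(np.arctan2(y-c[0][1]/1000,x-c[0][0]/1000)))
Q=P[(abs(P[:,2]-.062)<.004)&(np.hypot(P[:,0]-.5165,P[:,1]+.028)<.045)]
print(len(Q),cv2.minEnclosingCircle((Q[:,:2]*1000).astype(np.float32)))
E
python3 m.py w6
python3 - <<'E'
from h import *
g=grab('side','s6.png');cv2.imwrite('pics/s6c.png',cv2.resize(g['frame'][140:300,150:320],None,fx=4,fy=3.7))
E
```

```text
14.65 [ 0.51749678 -0.02344149  0.20871191] [[ 0.965  0.264 -0.   ]
 [ 0.264 -0.965  0.   ]
 [-0.    -0.    -1.   ]] [ 0.25080845  0.37271912 -4.32628854] [ 0.06308708 -0.04687473  0.03058295]
3251 0.18371190660835876 0.18339969501625705 ((517.8248291015625, -23.900684356689453), 27.951019287109375) off [ 0.32805317 -0.4591943 ]
((517.5404052734375, -23.936038970947266), (54.99521255493164, 55.797122955322266), 96.48020935058594)
2751 0.5485346712451659 -0.017357157087411125 12.028466647398004
2317 0.508747639119523 -0.026711235417620084 -162.79601763190513
1971 0.4857239448841415 -0.033271525572207306 -163.72649967743473
1387 ((516.5120239257812, -29.3995361328125), 32.030517578125)
```

View pics/s6c.png

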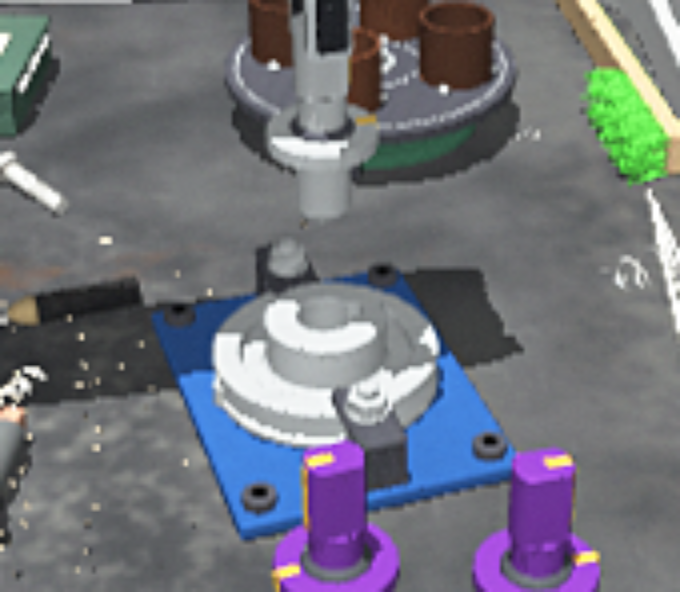

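View pics/w6.png

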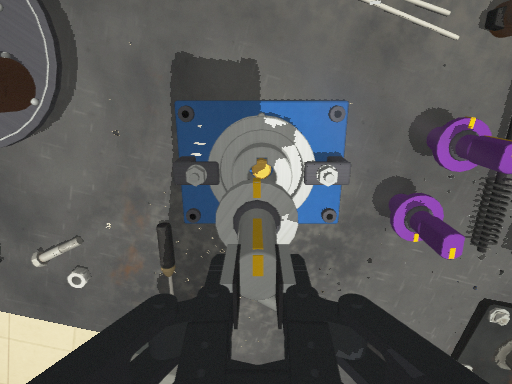

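Call:
{"fn": "drive_tool", "kwargs": {"commands": [{"rx":0,"ry":0,"rz":0,"tx":-0.06,"ty":-0.24,"tz":-0.5,"grip":1},{"rx":0,"ry":0,"rz":0,"tx":0,"ty":0,"tz":-1,"grip":1},{"rx":0,"ry":0,"rz":0,"tx":0,"ty":0,"tz":-1,"grip":1},{"rx":0,"ry":0,"rz":0,"tx":0,"ty":0,"tz":-0.6,"grip":1},{"rx":0,"ry":0,"rz":0,"tx":0,"ty":0,"tz":0,"grip":1},{"rx":0,"ry":0,"rz":0,"tx":0,"ty":0,"tz":0,"grip":1}]}}

```text
clock: 15.45
tcp_pos: [0.5169, -0.0293, 0.1473]
orientation: [3.114, 0.416, 0.002]
contact_force: [0.7, 1.0, -4.0]
grip_width: 0.0172
```

```bash
python3 m.py w7
python3 - <<'E'
from h import *
g=grab('side','s7.png');cv2.imwrite('pics/s7c.png',cv2.resize(g['frame'][180:300,170:300],None,fx=5,fy=4.9,interpolation=cv2.INTER_CUBIC))
E
```

```text
15.5 [ 0.51700457 -0.02926392  0.14756587] [[ 0.965  0.262  0.001]
 [ 0.262 -0.965 -0.   ]
 [ 0.001  0.    -1.   ]] [ 0.00484149  0.00885542 -3.96250225] [ 0.00558208 -0.06063084 -0.00708117]
3251 0.12256587060424712 0.12211562650338262 ((517.2257690429688, -29.767898559570312), 27.935426712036133) off [ 0.22119441 -0.50397587]
((517.0863037109375, -29.896923065185547), (54.97406005859375, 55.609405517578125), 103.53203582763672)
1557 0.5428186401467012 -0.022594044715902834 15.658541488040623
2305 0.5082032731176658 -0.03269960598353888 -161.99930620202036
1968 0.4851923287011446 -0.03922721028798486 -163.54839792241384
1465 ((516.5068969726562, -29.32019805908203), 31.974647521972656)
```

View pics/s7c.png

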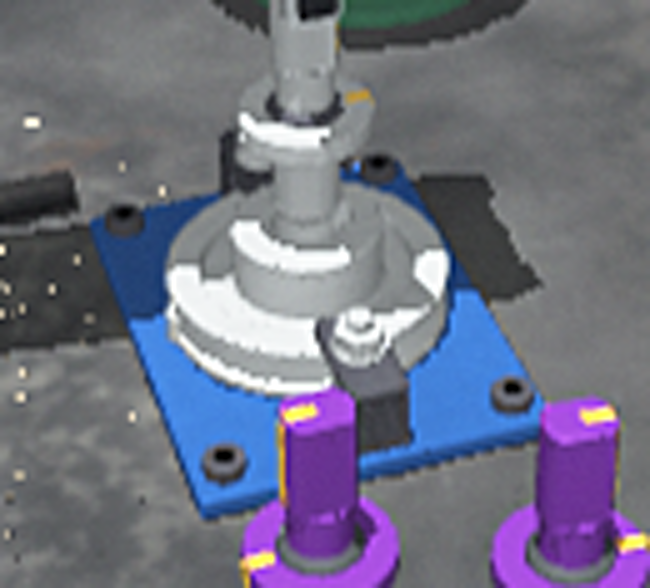

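Call:
{"fn": "drive_tool", "kwargs": {"commands": [{"rx":0,"ry":0,"rz":0,"tx":-0.02,"ty":0.03,"tz":-0.3,"grip":1},{"rx":0,"ry":0,"rz":0,"tx":0,"ty":0,"tz":-0.3,"grip":1},{"rx":0,"ry":0,"rz":0,"tx":0,"ty":0,"tz":-0.2,"grip":1},{"rx":0,"ry":0,"rz":0,"tx":0,"ty":0,"tz":0,"grip":1}]}}

```text
clock: 16.05
tcp_pos: [0.5157, -0.0287, 0.1303]
orientation: [-3.114, -0.416, 0.001]
contact_force: [0.3, -0.1, -4.3]
grip_width: 0.0171
```

Call:
{"fn": "drive_tool", "kwargs": {"commands": [{"rx":0,"ry":0,"rz":0,"tx":0,"ty":0,"tz":-0.2,"grip":1},{"rx":0,"ry":0,"rz":0,"tx":0,"ty":0,"tz":-0.2,"grip":1},{"rx":0,"ry":0,"rz":0,"tx":0,"ty":0,"tz":-0.1,"grip":1},{"rx":0,"ry":0,"rz":0,"tx":0,"ty":0,"tz":0,"grip":1}]}}

```text
clock: 16.55
tcp_pos: [0.5158, -0.0287, 0.1206]
orientation: [-3.114, -0.416, 0.001]
contact_force: [-0.6, 0.0, -3.8]
grip_width: 0.0173
```

Call:
{"fn": "drive_tool", "kwargs": {"commands": [{"rx":0,"ry":0,"rz":0,"tx":0,"ty":0,"tz":-0.15,"grip":1},{"rx":0,"ry":0,"rz":0,"tx":0,"ty":0,"tz":-0.15,"grip":1},{"rx":0,"ry":0,"rz":0,"tx":0,"ty":0,"tz":0,"grip":1}]}}

```text
clock: 16.92
tcp_pos: [0.5157, -0.0288, 0.1145]
orientation: [-3.114, -0.416, 0.001]
contact_force: [0.7, 0.2, -5.2]
grip_width: 0.0169
```

Call:
{"fn": "drive_tool", "kwargs": {"commands": [{"rx":0,"ry":0,"rz":0,"tx":0,"ty":0,"tz":-0.2,"grip":1},{"rx":0,"ry":0,"rz":0,"tx":0,"ty":0,"tz":-0.2,"grip":1},{"rx":0,"ry":0,"rz":0,"tx":0,"ty":0,"tz":-0.2,"grip":1},{"rx":0,"ry":0,"rz":0,"tx":0,"ty":0,"tz":-0.1,"grip":1},{"rx":0,"ry":0,"rz":0,"tx":0,"ty":0,"tz":0,"grip":1}]}}

```text
clock: 17.55
tcp_pos: [0.5167, -0.0286, 0.1014]
orientation: [3.114, 0.416, 0.002]
contact_force: [-1.3, -0.2, 6.2]
grip_width: 0.0172
```

Call:
{"fn": "drive_tool", "kwargs": {"commands": [{"rx":0,"ry":0,"rz":0,"tx":0,"ty":0,"tz":-0.1,"grip":1},{"rx":0,"ry":0,"rz":0,"tx":0,"ty":0,"tz":-0.1,"grip":1},{"rx":0,"ry":0,"rz":0,"tx":0,"ty":0,"tz":0,"grip":1}]}}

```text
clock: 17.92
tcp_pos: [0.5168, -0.0285, 0.0979]
orientation: [3.114, 0.416, 0.003]
contact_force: [-2.2, 0.2, 9.0]
grip_width: 0.0169
```

Call:
{"fn": "drive_tool", "kwargs": {"commands": [{"rx":0,"ry":0,"rz":0,"tx":0,"ty":0,"tz":-0.05,"grip":1},{"rx":0,"ry":0,"rz":0,"tx":0,"ty":0,"tz":-0.05,"grip":1},{"rx":0,"ry":0,"rz":0,"tx":0,"ty":0,"tz":0,"grip":1}]}}

```text
clock: 18.3
tcp_pos: [0.517, -0.0284, 0.0977]
orientation: [3.113, 0.415, 0.003]
contact_force: [-10.0, 0.5, 27.2]
grip_width: 0.0171
```

Call:
{"fn": "drive_tool", "kwargs": {"commands": [{"rx":0,"ry":0,"rz":0,"tx":-0.05,"ty":0,"tz":-0.03,"grip":1},{"rx":0,"ry":0,"rz":0,"tx":0,"ty":0,"tz":0,"grip":1},{"rx":0,"ry":0,"rz":0,"tx":0,"ty":0,"tz":0,"grip":1}]}}

```text
clock: 18.68
tcp_pos: [0.517, -0.0284, 0.0977]
orientation: [3.113, 0.415, 0.006]
contact_force: [-7.6, 0.9, 29.5]
grip_width: 0.0169
```

```bash
python3 m.py w8
python3 - <<'E'
from h import *
g=grab('side','s8.png');cv2.imwrite('pics/s8c.png',cv2.resize(g['frame'][180:300,170:300],None,fx=5,fy=4.9,interpolation=cv2.INTER_CUBIC))
o=status.get_obs();print(o['clock'],o['tcp_pos'],o['contact_force'],o['moment'])
E
```

```text
18.725 [ 0.51697092 -0.02838702  0.09769485] [[ 0.965  0.262  0.004]
 [ 0.262 -0.965 -0.001]
 [ 0.004  0.002 -1.   ]] [-7.42581545  1.01455965 29.78195165] [ 0.01741701  1.98920089 -0.07064342]
3226 0.07269485005412399 0.07253888340129377 ((516.846435546875, -29.057565689086914), 27.899513244628906) off [-0.12448705 -0.67054974]
((516.5682983398438, -29.213211059570312), (54.98503112792969, 55.68589782714844), 105.00444793701172)
1003 0.5395756085400673 -0.02295306779686292 15.033473103053618
2277 0.508314027560564 -0.03183870677365236 -161.94660478279323
1970 0.48547485660804607 -0.03831074691686333 -163.566351072476
1105 ((516.5023803710938, -29.222026824951172), 32.08723449707031)
18.775 [ 0.51695961 -0.02837668  0.0977027 ] [-8.43182083  0.42259763 29.37045895] [-0.00496777  1.98107128 -0.08129819]
```

View pics/s8c.png

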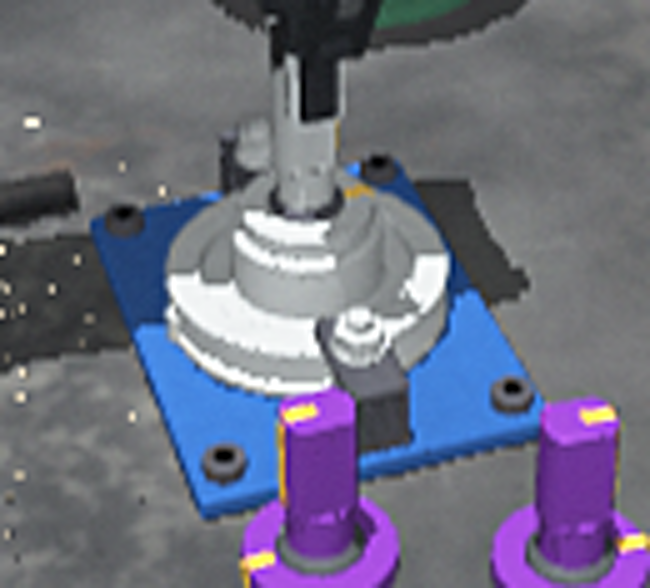

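View pics/w8.png

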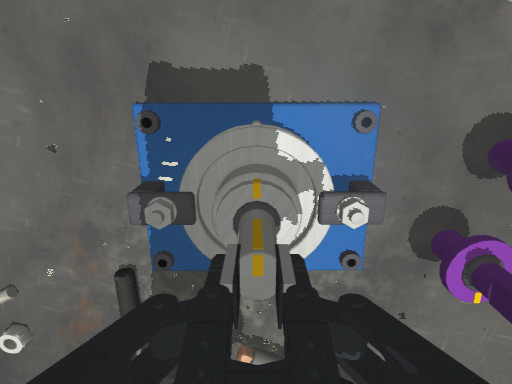

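Call:
{"fn": "drive_tool", "kwargs": {"commands": [{"rx":0,"ry":0,"rz":0,"tx":-0.07,"ty":0,"tz":-0.02,"grip":1},{"rx":0,"ry":0,"rz":0,"tx":0,"ty":0,"tz":-0.01,"grip":1},{"rx":0,"ry":0,"rz":0,"tx":0,"ty":0,"tz":0,"grip":1}]}}

```text
clock: 19.15
tcp_pos: [0.5168, -0.0283, 0.0976]
orientation: [3.112, 0.416, 0.01]
contact_force: [-6.8, -0.5, 32.2]
grip_width: 0.0169
```

Call:
{"fn": "drive_tool", "kwargs": {"commands": [{"rx":0,"ry":0.05,"rz":0,"tx":0,"ty":0,"tz":0,"grip":1},{"rx":0,"ry":0,"rz":0,"tx":0,"ty":0,"tz":0,"grip":1},{"rx":0,"ry":0,"rz":0,"tx":0,"ty":0,"tz":0,"grip":1}]}}

```text
clock: 19.52
tcp_pos: [0.5167, -0.0283, 0.0977]
orientation: [3.113, 0.416, -0.001]
contact_force: [-7.2, 0.4, 32.1]
grip_width: 0.0168
```

```bash
python3 m.py w9
python3 - <<'E'
from h import *
f=grab('wrist');v,u=np.mgrid[0:384,0:512];P=w(f,u,v).reshape(-1,3)
Q=P[(np.hypot(P[:,0]-.5168,P[:,1]+.029)<.027)&(abs(P[:,2]-.072)<.006)]
A=np.c_[Q[:,:2]-Q[:,:2].mean(0),np.ones(len(Q))];s=np.linalg.lstsq(A,Q[:,2],rcond=None)[0];print('collar plane',s,np.degrees(s[:2]))
Q=P[(np.hypot(P[:,0]-.5168,P[:,1]+.029)<.031)&(abs(P[:,2]-.062)<.003)];print('hub',len(Q),np.median(Q[:,2]) if len(Q) else 0)
for d in spotter.boxes_of('wrist','keyed_shaft_collar')[:2]: print(d)
E
```

```text
19.575 [ 0.51668108 -0.02833088  0.0976585 ] [[ 0.965  0.262 -0.001]
 [ 0.262 -0.965 -0.001]
 [-0.001  0.    -1.   ]] [-7.00694516  0.71915314 30.98287456] [-0.09233594  1.5741321  -0.07909325]
3253 0.07265849613315065 0.0725259022044128 ((516.7587890625, -29.24846649169922), 28.038633346557617) off [ 0.07770865 -0.91758932]
((516.643798828125, -29.25078582763672), (55.173980712890625, 55.63140106201172), 115.0064468383789)
1037 0.5396463648893444 -0.022821716125241198 15.684554129958656
2302 0.5079657242029092 -0.03180687629789723 -163.77723927789575
1958 0.4850136902208232 -0.0382434154710992 -164.17996348597103
1118 ((516.3406372070312, -29.236045837402344), 32.1793098449707)
collar plane [-0.01392296  0.00197655  0.07292353] [-0.79772658  0.11324822]
hub 848 0.06217091196227342
{'position': [0.5055, 0.5917], 'confidence': 0.89}
{'position': [0.9275, 0.7003], 'confidence': 0.8}
```

Run:
```python
from h import *
f=grab('wrist');v,u=np.mgrid[0:384,0:512];P=w(f,u,v).reshape(-1,3)
d=np.hypot(P[:,0]-.5168,P[:,1]+.029)
def fit(m,n):
    Q=P[m]
    for _ in range(4):
        A=np.c_[Q[:,:2]-[.5168,-.029],np.ones(len(Q))];s=np.linalg.lstsq(A,Q[:,2],rcond=None)[0];r_=Q[:,2]-A@s;Q=Q[abs(r_)<max(2*r_.std(),.0005)]
    print(n,len(Q),s.round(4),np.degrees(s[:2]).round(2),Q.min(0)[:2].round(3),Q.max(0)[:2].round(3))
fit((d<.027)&(d>.015)&(abs(P[:,2]-.0725)<.004),'collar')
fit((d<.031)&(abs(P[:,2]-.062)<.0025),'hub')
fit((d>.065)&(d<.12)&(abs(P[:,2]-.012)<.004),'plate')
fit((d<.2)&(abs(P[:,2])<.005),'table')
o=status.get_obs();print(o['clock'],o['contact_force'])
```

```text
collar 2155 [-0.0081  0.0043  0.0725] [-0.46  0.25] [ 0.495 -0.056] [ 0.544 -0.002]
hub 713 [-0.0037 -0.0023  0.0623] [-0.21 -0.13] [ 0.497 -0.06 ] [0.548 0.002]
plate 12415 [-0.0003 -0.0011  0.0123] [-0.02 -0.06] [ 0.421 -0.141] [0.612 0.083]
table 75790 [ 0.0001 -0.0012  0.    ] [ 0.01 -0.07] [ 0.322 -0.229] [0.693 0.171]
19.725 [-6.73110653  0.22329019 31.35750445]
```

Call:
{"fn": "drive_tool", "kwargs": {"commands": [{"rx":0,"ry":-0.04,"rz":0,"tx":0,"ty":0,"tz":0,"grip":1},{"rx":0,"ry":0,"rz":0,"tx":0,"ty":0,"tz":-0.02,"grip":1},{"rx":0,"ry":0,"rz":0,"tx":0,"ty":0,"tz":0,"grip":1}]}}

```text
clock: 20.1
tcp_pos: [0.5168, -0.0283, 0.0976]
orientation: [3.113, 0.416, 0.008]
contact_force: [-7.5, 0.3, 35.2]
grip_width: 0.0173
```

Run:
```python
from h import *
f=grab('wrist','w10.png');v,u=np.mgrid[0:384,0:512];P=w(f,u,v).reshape(-1,3)
d=np.hypot(P[:,0]-.5168,P[:,1]+.029)
def fit(m,n):
    Q=P[m]
    for _ in range(4):
        A=np.c_[Q[:,:2]-[.5168,-.029],np.ones(len(Q))];s=np.linalg.lstsq(A,Q[:,2],rcond=None)[0];r_=Q[:,2]-A@s;Q=Q[abs(r_)<max(2*r_.std(),.0005)]
    print(n,len(Q),s.round(4),np.degrees(s[:2]).round(2))
fit((d<.027)&(d>.015)&(abs(P[:,2]-.0725)<.004),'collar')
fit((d<.2)&(abs(P[:,2])<.005),'table')
o=status.get_obs();print(o['clock'],o['tcp_pos'],o['contact_force'],o['moment'],o['orientation'],o['grip_width'])
```

```text
collar 2192 [-0.0071  0.0031  0.0724] [-0.41  0.18]
table 75787 [-0.     -0.0011 -0.    ] [-0.   -0.06]
20.15 [ 0.51682418 -0.02831434  0.09762054] [-8.43951815 -0.07691166 34.95217074] [-0.08548871  1.82104926  0.01518336] [3.11255634 0.41537544 0.0080579 ] 0.01693881877940509
```

Call:
{"fn": "drive_tool", "kwargs": {"commands": [{"rx":0,"ry":0,"rz":0,"tx":0,"ty":0,"tz":0,"grip":1},{"rx":0,"ry":0,"rz":0,"tx":0,"ty":0,"tz":0,"grip":1},{"rx":0,"ry":0,"rz":0,"tx":0,"ty":0,"tz":0,"grip":1},{"rx":0,"ry":0,"rz":0,"tx":0,"ty":0,"tz":0,"grip":1}], "grip_force": 115}}

```text
clock: 20.65
tcp_pos: [0.5168, -0.0283, 0.0976]
orientation: [3.113, 0.415, 0.008]
contact_force: [-7.1, -0.3, 34.4]
grip_width: 0.0169
```

Run:
```python
from h import *
g=grab('side','s10.png')
print(status.get_obs()['contact_force'])
```

```text
[-8.00901101  0.07862456 35.14779004]
```

View pics/s10.png

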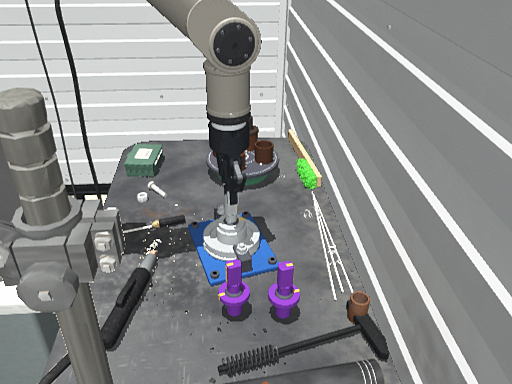

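The last side picture shows the shaft upright in the pulley (about 232,235), its collar down on the hub and still held by the gripper. The force is steady at about 35 N.

```bash
python3 -c "
from bench import workorder
print(workorder.hand_in())"
```

```text
the job is handed in; nothing more can be done
None
```

The keyed shaft is seated in the V-pulley with its collar on the hub face. I handed the job in at about 21 s with the gripper still holding the shaft and pressing it down.

**What I did:** I gripped the shaft by its flats, lifted it clear of the stub and turned it about 12.5° to line up with the keyway. The key dropped in without landing on the face. I then pushed on against the ejector until the collar seated. I never touched the blank shaft, and it was still in its stub in the pictures after the lift. In the final picture it was partly hidden behind the arm.

**What the last checks showed:**
- **Seating:** the collar's top measured 72.4 mm high; hub face plus collar thickness should be 72 mm. The tool stopped dropping at that height while the force rose sharply.
- **Push:** it held steady at about 35 N upward on the wrist. Allowing for the spring's 12 N and the shaft's weight, that leaves roughly 27 N of collar on hub. The gripper force was set to 115 N.

**What disagreed:**
- **Sideways load:** about 8 N remains in x, and shifting the tool only partly relieved it.
- **Tilt:** the tool leans about 0.3°. The depth image reads a 0.4° slope on the collar, but this hardly changed when I tilted the tool back by 0.3°, so I put it down to measurement error.
- **Grip opening:** it reads 17 mm on the 20 mm flats, probably because the pads give under the grip force.
- **Ejector travel:** I could not read it directly, so seating rests on height and force alone.

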